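Sort the servo motors into their trays

TASK

Clear the loose servo motors off this electronics bench: put each of the four into the tray of its own colour, upright and flat on the tray's floor inside the rim, with its long side along the tray's long side. Set each one down gently, do not drop it, and leave the relay board and the battery pack where they lie.

Things in the scene. Friction and masses are not known exactly. Their poses are not given: they have to be found in the camera images.
- servo_black: The black servo motor, the largest of the four, loose, standing upright: a black block 60 long (its x) x 30 wide (its y) x 50 mm high, with thin mounting ears of the same width that make it 78 mm long at 35 mm above its underside, and on top a brass shaft with a small white arm, which reaches 58 mm. Origin at the centre of its underside, z up. Plain flat sides; grip it across its 30 mm width. Up to about 200 g.
- servo_red: The red servo motor, the second largest of the four, loose, standing upright: a red block 40 long (its x) x 20 wide (its y) x 38 mm high, with thin mounting ears of the same width that make it 54 mm long at 27 mm above its underside, and on top a brass shaft with a small white arm, which reaches 46 mm. Origin at the centre of its underside, z up. Plain flat sides; grip it across its 20 mm width. Up to about 80 g.
- servo_yellow: The yellow servo motor, the second smallest of the four, loose, standing upright: a yellow block 34 long (its x) x 17 wide (its y) x 34 mm high, with thin mounting ears of the same width that make it 46 mm long at 24 mm above its underside, and on top a brass shaft with a small white arm, which reaches 42 mm. Origin at the centre of its underside, z up. Plain flat sides; grip it across its 17 mm width. Up to about 40 g.
- servo_blue: The blue servo motor, the smallest of the four, loose, standing upright: a blue block 28 long (its x) x 14 wide (its y) x 30 mm high, with thin mounting ears of the same width that make it 38 mm long at 21 mm above its underside, and on top a brass shaft with a small white arm, which reaches 38 mm. Origin at the centre of its underside, z up. Plain flat sides; grip it across its 14 mm width. Up to about 20 g.
- tray_black: The black printed tray, fixed to the table, for the black servo: an open rectangular tray, inside 76 long (its x) x 46 mm wide (its y), which leaves 8 mm all round the servo; walls 3 mm thick, floor 3 mm thick, rim 8 mm above the table. Origin at the centre of its underside, on the table; z up.
- tray_red: The red printed tray, fixed to the table, for the red servo: an open rectangular tray, inside 56 long (its x) x 36 mm wide (its y), which leaves 8 mm all round the servo; walls 3 mm thick, floor 3 mm thick, rim 8 mm above the table. Origin at the centre of its underside, on the table; z up.
- tray_yellow: The yellow printed tray, fixed to the table, for the yellow servo: an open rectangular tray, inside 50 long (its x) x 33 mm wide (its y), which leaves 8 mm all round the servo; walls 3 mm thick, floor 3 mm thick, rim 8 mm above the table. Origin at the centre of its underside, on the table; z up.
- tray_blue: The blue printed tray, fixed to the table, for the blue servo: an open rectangular tray, inside 44 long (its x) x 30 mm wide (its y), which leaves 8 mm all round the servo; walls 3 mm thick, floor 3 mm thick, rim 8 mm above the table. Origin at the centre of its underside, on the table; z up.
- relay_board: Bystander: a green circuit board 70 (x) x 36 (y) mm with two blue relay blocks on it, 18 mm high over all, loose on the table. Origin at the centre of its underside. Not to be moved.
- battery_pack: Bystander: a flat battery pack, 74 (x) x 34 (y) x 22 mm high, red at the ends with a grey band, loose on the table. Origin at the centre of its underside. Not to be moved.

How it is judged (in metres and radians):
At the end, for the whole second after the job is handed in: Each servo at rest in the tray of its colour: upright within 0.12 rad, underside below 5.5 mm over the tray's underside, centre within 15 mm of the tray's, long sides within 0.45 rad either way round; relay board and battery pack within 15 mm of their start (horizontal distance between servo_black and tray_black below 0.015 m and z of servo_black in the frame of tray_black below 0.0055 m and angle between each of servo_black, servo_red, servo_yellow, servo_blue's own z axis and vertical below 0.12 rad and angle between the x axis of servo_black and the x axis of tray_black, either way round below 0.45 rad and linear speed of each of servo_black, servo_red, servo_yellow, servo_blue below 0.02 m/s and horizontal distance between servo_red and tray_red below 0.015 m and z of servo_red in the frame of tray_red below 0.0055 m and angle between the x axis of servo_red and the x axis of tray_red, either way round below 0.45 rad and horizontal distance between servo_yellow and tray_yellow below 0.015 m and z of servo_yellow in the frame of tray_yellow below 0.0055 m and angle between the x axis of servo_yellow and the x axis of tray_yellow, either way round below 0.45 rad and horizontal distance between servo_blue and tray_blue below 0.015 m and z of servo_blue in the frame of tray_blue below 0.0055 m and angle between the x axis of servo_blue and the x axis of tray_blue, either way round below 0.45 rad and distance of each of relay_board, battery_pack from where it was at the start of the episode below 0.015 m); the robot touches nothing.
It fails at once if the relay board is moved by more than 15 mm (distance of relay_board from where it was at the start of the episode above 0.015 m).
It fails at once if the battery pack is moved by more than 15 mm (distance of battery_pack from where it was at the start of the episode above 0.015 m).
It fails at once if a servo is dropped or thrown down (faster than 0.7 m/s within 40 mm of the table) ((height (world z) of servo_black below 0.04 m and linear speed of servo_black above 0.7 m/s) or (height (world z) of servo_red below 0.04 m and linear speed of servo_red above 0.7 m/s) or (height (world z) of servo_yellow below 0.04 m and linear speed of servo_yellow above 0.7 m/s) or (height (world z) of servo_blue below 0.04 m and linear speed of servo_blue above 0.7 m/s)).
It also fails if it takes over 120 s, if anything falls off the work surface, if the arm or the gripper's body presses on something with over 40 N, if the wrist force passes 120 N, or if a joint passes its speed limit or range.

ROBOT

A 6-joint arm with a two-finger parallel gripper is mounted at the origin on the work surface. World frame = base frame: x ahead of the robot, y to its left, z up, the work surface at z = 0. Lengths are in mm, angles in degrees, forces in N, time in s.
With the tool pointing down it reaches from about 350 to 775 mm from the base axis. Payload 7.3 kg.
Tool frame: the origin (TCP) lies on the mounting face of the last link; the fingertips stand manip.tip_reach ahead of it and the grasp point (between the pads) lies 159 mm ahead of it (manip.tip_reach is the distance from the TCP to the fingertips, in mm); z points along the fingers, x is the direction in which the jaws open and shut, and the axes are right-handed (so a half turn about z gives the same grasp; the last joint's range is limited). The gripper opens to 92 mm and grips with 3 to 60 N. Pads are 19 mm wide; open, the fingers measure 130 mm over their backs; the gripper's body (75 mm by 190 mm) begins 47 mm behind the grasp point.
Start: joints at [-74.485, 19.595, 87.324, -0, 73.075, -8.365], TCP at [212.558, -480.049, 404.741] pointing down, gripper open.
Joint ranges: [-145.02, 145.02], [-44.19, 115.74], [2.07, 154.8], [-57.11, 237.11], [16.16, 152.29], [-177.93, 177.93]. Speed limits (degrees/s): [147.25, 147.25, 180, 180, 180, 180].

INTERFACE

Orientations are given as a 3x3 rotation matrix whose columns are the frame's x, y, z axes.
In Python, from plant import manip gives the robot as it stands.
- The arm moves only by the tool apply_moves, never from a script. Its argument "targets" is a list of rows, each a list of 3 entries, a list of its own where there are three numbers: the turn, a rotation vector about the tool's x, y, z in degrees, then the shift along the tool's x, y, z in m, then the finger opening in m, from 0 to 0.0918. A call has 1 to 12 rows; each row shifts and turns the pose as measured when the row begins, along the tool's axes as they then stand; what a row does not reach is not made up. A row lasts 1/8 s, in which the tool goes at most 62.5 mm and 10.7 degrees, less where a joint would pass 70% of its speed; a pose out of reach is approached as far as the arm can. A call with a gripper value outside its range is refused whole. The fingers move at their own pace and stop on an object; "squeeze" is the grip in N (left out, the last holds). Time passes only in rows, so rows that do not move let the fingers close. It gives the time, the measured TCP pose, the force and the opening at its end, in the units of the state.
- manip.get_obs(): the state, without advancing time (a new reading comes with each control period).
- manip.capture(name): name is "scene" or "top" or "wrist"; returns a dict with "color" (420x560x3 uint8, red, green, blue), "mtx" (3x3 intrinsics, pixels), "rvec" (rotation vector, rad) and "tvec" (3), from world to camera coordinates, as OpenCV has them; the wrist camera has in their place "mount" (4x4, takes a point from camera to tool coordinates, whose origin is the TCP and whose axes are the tool frame's). Camera axes: x right, y down, z forward; pixel columns grow to the right and rows downward; lengths in mm; the calibration is good to about 2 mm. The wrist camera is an equidistant fisheye: a pixel r from the principal point sees the ray r / f radians off the axis. A picture is of the moment at which its call begins: read the wrist's pose just before it. There is no depth.
- manip.job_done(): hands the job in, once; it reports no verdict.
The state is a dict: "t": time; "joint_pos": joint angles; "joint_vel": joint speeds; "joint_torque": joint torques, N m; "tcp_pos": TCP position; "tcp_rot": TCP orientation; "force": force on the tool from outside, world axes, zero at the start; "torque": the same for the moment, N m; "width": opening from 0.0 (shut) to 1.0 (fully open).
Only numpy, scipy, OpenCV 4.12 (cv2) and the standard library are available. Lean on these libraries where they do the work, as an engineer would, in place of code of your own. Each camera call takes 0.05 s, during which the arm holds its last target.

## Working session

There is one attempt and no reset: what is moved stays moved. The work goes in short steps, Python scripts to look and compute and a tool call to move; the robot and the scene stay as the last step left them, time stands still between calls to the robot, and variables do not carry over. Pictures are saved under pics/ and viewed, and the job is handed in when it is done.

Besides the shell and the picture viewer there is one more tool, called after ">>>" as name([rows], argument=value, ...), one row to a line, values as JSON. apply_moves: Moves the arm, as the interface text tells. Its arguments: {"type":"object","properties":{"targets":{"type":"array","items":{"type":"array"}},"squeeze":{"type":"number"}},"required":["targets"]}

```bash
ls; mkdir -p pics; python3 - <<'E'
from plant import manip
import cv2
print(manip.get_obs(), manip.tip_reach)
for n in ["scene","top","wrist"]:
    c=manip.capture(n); cv2.imwrite(f"pics/{n}0.png",c["color"][:,:,::-1])
    print({k:v for k,v in c.items() if k!="color"})
E
```

```text
pics
{'t': 0.0, 'joint_pos': array([-7.44859479e+01,  1.96357417e+01,  8.73782222e+01, -1.24437365e-03,
        7.30720986e+01, -8.36520269e+00]), 'joint_vel': array([-0.06724529,  0.04362594, -0.06058096, -0.04264377,  0.01417143,
       -0.02629569]), 'joint_torque': array([ 9.98138858e-04, -4.31250143e+01, -2.44216973e+01,  7.18521327e-02,
        5.60707622e-02, -1.23566715e-04]), 'tcp_pos': array([ 212.50586912, -479.91866871,  404.04499719]), 'tcp_rot': array([[ 4.04816016e-01, -9.14398062e-01, -4.21786938e-04],
       [-9.14396946e-01, -4.04816188e-01,  1.44178749e-03],
       [-1.48911387e-03, -1.97977981e-04, -9.99998872e-01]]), 'force': array([-0.37552968,  0.16564727, -0.0878044 ]), 'torque': array([0.00039544, 0.04187112, 0.01388038]), 'width': 0.9970162463291167} 178.0
{'mtx': array([[386.36728853,   0.        , 280.77153385],
       [  0.        , 386.36728853, 206.7935254 ],
       [  0.        ,   0.        ,   1.        ]]), 'rvec': array([ 1.45029689,  2.31473283, -0.74582754]), 'tvec': array([ 259.82592924, -391.73855656, 1255.4048821 ])}
{'mtx': array([[478.52873349,   0.        , 281.02389759],
       [  0.        , 478.52873349, 205.65601172],
       [  0.        ,   0.        ,   1.        ]]), 'rvec': array([ 2.14512045, -2.1520404 ,  0.09338248]), 'tvec': array([  16.99677274,  555.42755299, 1056.8008935 ])}
{'mtx': array([[325.1922621 ,   0.        , 281.52093337],
       [  0.        , 325.1922621 , 208.31545416],
       [  0.        ,   0.        ,   1.        ]]), 'mount': array([[ 9.99999778e-01,  6.01188302e-04,  2.88375737e-04,
        -6.49362467e-02],
       [-6.54195952e-04,  9.68237986e-01,  2.50029549e-01,
        -6.65927768e+01],
       [-1.28901502e-04, -2.50029682e-01,  9.68238164e-01,
         2.13959331e+01],
       [ 0.00000000e+00,  0.00000000e+00,  0.00000000e+00,
         1.00000000e+00]])}
```

View pics/top0.png

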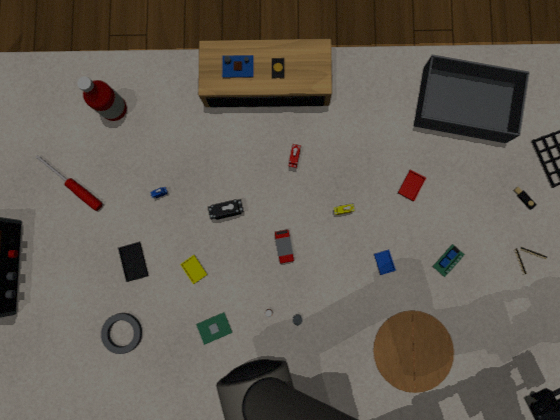

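View pics/scene0.png

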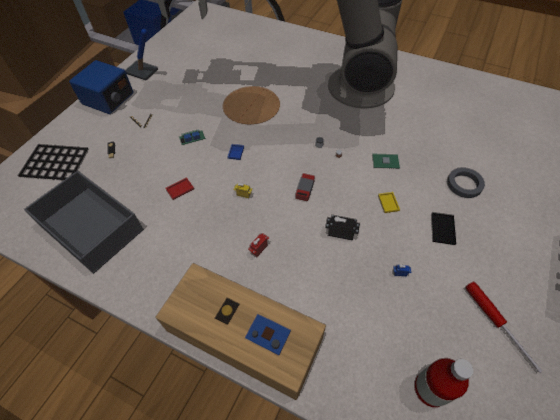

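View pics/wrist0.png

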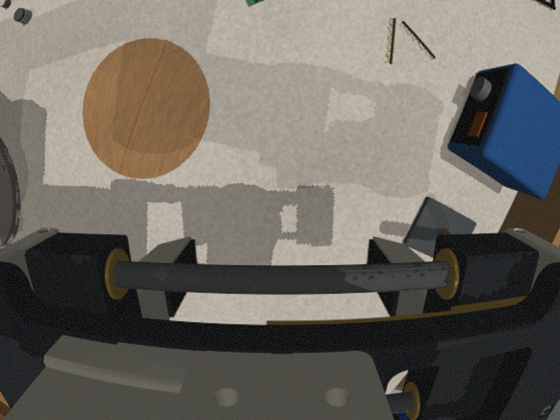

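Top view: servos at px black (226,209), red (295,156), yellow (343,210) and blue (160,193). Trays: black (133,261), red (411,185), yellow (194,269), blue (385,262). Battery pack (285,246), relay board (448,260).

```bash
cat > h.py <<'E'
import numpy as np, cv2
from plant import manip
from scipy.spatial.transform import Rotation as R
def ray_fixed(c,uv):
    Rm=cv2.Rodrigues(c["rvec"])[0]; o=-Rm.T@c["tvec"]
    p=cv2.undistortPoints(np.float64(uv).reshape(-1,1,2),c["mtx"],None).reshape(-1,2)
    return o,np.c_[p,np.ones(len(p))]@Rm
def ray_wrist(c,obs,uv):
    uv=np.float64(uv).reshape(-1,2);K=c["mtx"]
    d=(uv-K[:2,2])/K[0,0]; r=np.linalg.norm(d,axis=1)+1e-12
    v=np.c_[d*(np.sin(r)/r)[:,None],np.cos(r)]
    M=c["mount"];T=obs["tcp_rot"]
    return T@M[:3,3]+obs["tcp_pos"], v@(T@M[:3,:3]).T
def onto(o,d,z): return o+d*((z-o[2])/d[:,2])[:,None]
def mask(img,col):
    h=cv2.cvtColor(img,cv2.COLOR_RGB2HSV);H,S,V=h[...,0].astype(int),h[...,1],h[...,2]
    if col=="black": return ((V<75)).astype(np.uint8)
    rng={"red":(H<8)|(H>172),"yellow":(H>20)&(H<36),"blue":(H>100)&(H<128),"green":(H>40)&(H<95)}[col]
    return (rng&(S>110)&(V>50)).astype(np.uint8)
def blob(m,near,rad=20):
    n,l,s,ce=cv2.connectedComponentsWithStats(m)
    b=[i for i in range(1,n) if s[i,4]>15 and np.hypot(*(ce[i]-near))<rad]
    if not b:return None
    i=max(b,key=lambda i:s[i,4]); ys,xs=np.nonzero(l==i)
    return np.c_[xs,ys].astype(float)
E
python3 - <<'E'
from h import *
c=manip.capture("top");img=c["color"]
o,_=ray_fixed(c,[[0,0]]);print("cam",o)
for n,col,px,z in [("sB","black",(226,209),35),("sR","red",(295,156),27),("sY","yellow",(343,210),24),("sb","blue",(160,193),21),("tB","black",(133,261),8),("tR","red",(411,185),8),("tY","yellow",(194,269),8),("tb","blue",(385,262),8)]:
    p=blob(mask(img,col),px)
    if p is None: print(n,None);continue
    o,d=ray_fixed(c,p);w=onto(o,d,z)[:,:2].astype(np.float32)
    (cx,cy),(a,b),an=cv2.minAreaRect(w)
    if a<b: an+=90;a,b=b,a
    print(n,len(p),np.round([cx,cy,a,b,an%180],1))
z=cv2.resize(img[140:300,100:480],None,fx=2.1,fy=2.1,interpolation=cv2.INTER_CUBIC)
cv2.imwrite("pics/topz.png",z[:,:,::-1])
E
```

```text
cam [ 430.19009786  -15.49538305 1113.69347587]
sB 465 [547.  142.1  77.3  37.2 102.9]
sR 150 [672.7 -15.2  53.2  19.8 167.5]
sY 144 [ 548.2 -127.2   46.1   19.1  100.1]
sb 76 [591.5 301.2  36.7  14.3 108.3]
tB 828 [430.1 359.5  83.1  53.8  15.5]
tR 492 [ 605.1 -287.1   62.9   42.1  151.4]
tY 426 [412.7 218.5  56.6  39.4  34.7]
tb 347 [ 427.9 -220.    49.3   36.2   16.1]
```

View pics/topz.png

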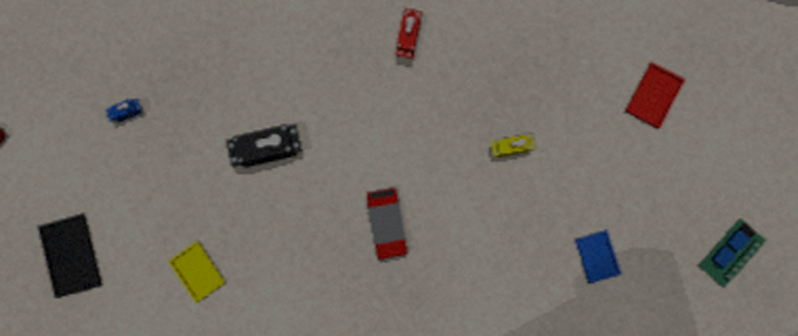

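```bash
cat >> h.py <<'E'
def go(x,y,z,th):
    o=manip.get_obs();T=o["tcp_rot"];h=np.degrees(np.arctan2(T[1,0],T[0,0]))
    turn=-((th-h+180)%360-180)
    Rn=R.from_euler("z",th,degrees=True).as_matrix()@np.diag([1,-1,-1.])
    s=Rn.T@(np.array([x,y,z])-o["tcp_pos"])
    tilt=R.from_matrix(T.T@Rn).as_rotvec(degrees=True)
    print("t",round(o["t"],2),"pos",o["tcp_pos"].round(1),"head",round(h,1),"w",round(o["width"]*91.8,1),"F",o["force"].round(1))
    print(" rotvec",tilt.round(1)," shift after turn mm",s.round(1),"dist",round(np.linalg.norm(s),0))
E
python3 -c "
from h import *
go(548,-127,300,10.1)"
```

```text
t 0.2 pos [ 212.5 -480.   404.3] head -66.1 w 91.8 F [ 0.4 -0.3  0. ]
 rotvec [ -0.    0.  -76.2]  shift after turn mm [ 392.2 -288.7  104.3] dist 498.0
```

>>> apply_moves([
  [[0, 0, -9.5], [0, 0, 0], 0.0918],
  [[0, 0, -9.5], [0, 0, 0], 0.0918],
  [[0, 0, -9.5], [0, 0, 0], 0.0918],
  [[0, 0, -9.5], [0, 0, 0], 0.0918],
  [[0, 0, -9.5], [0, 0, 0], 0.0918],
  [[0, 0, -9.5], [0, 0, 0], 0.0918],
  [[0, 0, -9.5], [0, 0, 0], 0.0918],
  [[0, 0, -9.5], [0, 0, 0], 0.0918],
])

```text
t: 1.2
tcp_pos: [212.4, -479.6, 402.5]
tcp_rot: [[0.977, 0.214, -0.001], [0.214, -0.977, 0.005], [-0.0, -0.005, -1.0]]
force: [0.6, 0.6, 0.2]
width: 0.999
```

>>> apply_moves([
  [[0, 0, 0], [0.039, -0.029, 0.01], 0.0918],
  [[0, 0, 0], [0.039, -0.029, 0.01], 0.0918],
  [[0, 0, 0], [0.039, -0.029, 0.01], 0.0918],
  [[0, 0, 0], [0.039, -0.029, 0.01], 0.0918],
  [[0, 0, 0], [0.039, -0.029, 0.01], 0.0918],
  [[0, 0, 0], [0.039, -0.029, 0.01], 0.0918],
  [[0, 0, 0], [0.039, -0.029, 0.01], 0.0918],
  [[0, 0, 0], [0.039, -0.029, 0.01], 0.0918],
  [[0, 0, 0], [0.039, -0.029, 0.01], 0.0918],
  [[0, 0, 0], [0.039, -0.029, 0.01], 0.0918],
])

```text
t: 2.45
tcp_pos: [539.0, -103.9, 300.1]
tcp_rot: [[0.978, 0.209, -0.0], [0.209, -0.978, 0.002], [0.0, -0.002, -1.0]]
force: [0.4, -0.3, -0.1]
width: 0.999
```

```bash
python3 -c "
from h import *
go(548,-127,300,10.1)
go(548,-127,188,10.1)"
```

```text
t 2.45 pos [ 539.  -103.9  300.1] head 12.1 w 91.7 F [ 0.4 -0.3 -0.1]
 rotvec [-0.1 -0.   2. ]  shift after turn mm [ 4.8 24.3  0.1] dist 25.0
t 2.45 pos [ 539.  -103.9  300.1] head 12.1 w 91.7 F [ 0.4 -0.3 -0.1]
 rotvec [-0.1 -0.   2. ]  shift after turn mm [  4.8  24.3 112.1] dist 115.0
```

>>> apply_moves([
  [[0, 0, 2], [0.005, 0.024, 0], 0.0918],
  [[0, 0, 0], [0, 0, 0], 0.0918],
])

```text
t: 2.7
tcp_pos: [550.9, -122.6, 298.4]
tcp_rot: [[0.984, 0.181, -0.002], [0.181, -0.984, 0.004], [-0.001, -0.004, -1.0]]
force: [0.2, 0.4, -0.5]
width: 0.997
```

```bash
python3 - <<'E'
from h import *
go(548,-127,188,10.1)
o=manip.get_obs();c=manip.capture("wrist");cv2.imwrite("pics/w1.png",c["color"][:,:,::-1])
T=np.eye(4)
p=blob(mask(c["color"],"yellow"),(280,200),200)
oo,d=ray_wrist(c,o,p);w=onto(oo,d,24)[:,:2].astype(np.float32)
print(p.mean(0),cv2.minAreaRect(w))
E
```

```text
t 2.7 pos [ 550.9 -122.6  298.4] head 10.4 w 91.5 F [ 0.2  0.4 -0.5]
 rotvec [-0.2  0.1  0.3]  shift after turn mm [ -3.6   3.8 110.4] dist 111.0
[278.44386149 213.33578174] ((548.621337890625, -127.3205337524414), (17.09050941467285, 45.49493408203125), 9.842205047607422)
```

View pics/w1.png

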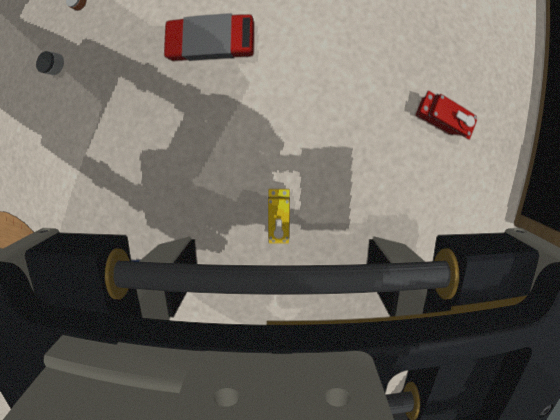

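The yellow servo sits at px (278,213) between the jaws. The wrist camera agrees with the top camera to under 1 mm, so I'm going down.

>>> apply_moves([
  [[0, 0, 0], [-0.003, 0.004, 0.03], 0.07],
  [[0, 0, 0], [0, 0, 0.03], 0.06],
  [[0, 0, 0], [0, 0, 0.03], 0.06],
  [[0, 0, 0], [0, 0, 0.01], 0.06],
  [[0, 0, 0], [0, 0, 0], 0.06],
])

```text
t: 3.38
tcp_pos: [545.7, -125.8, 197.6]
tcp_rot: [[0.984, 0.18, -0.002], [0.18, -0.984, 0.006], [-0.001, -0.006, -1.0]]
force: [0.4, -0.3, -0.3]
width: 0.658
```

```bash
python3 -c "
from h import *
go(548.5,-127.3,188,10.1)"
```

```text
t 3.38 pos [ 545.7 -125.8  197.6] head 10.4 w 60.4 F [ 0.4 -0.3 -0.3]
 rotvec [-0.3  0.1  0.3]  shift after turn mm [2.5 2.  9.6] dist 10.0
```

>>> apply_moves([
  [[0, 0, 0], [0.0025, 0.002, 0.008], 0.05],
  [[0, 0, 0], [0, 0, 0.001], 0.03],
  [[0, 0, 0], [0, 0, 0], 0.01],
  [[0, 0, 0], [0, 0, 0], 0.005],
  [[0, 0, 0], [0, 0, 0], 0.005],
  [[0, 0, 0], [0, 0, 0], 0.005],
  [[0, 0, 0], [0, 0, 0], 0.005],
], squeeze=15)

```text
t: 4.25
tcp_pos: [549.5, -127.6, 191.3]
tcp_rot: [[0.984, 0.18, 0.003], [0.18, -0.984, 0.004], [0.004, -0.003, -1.0]]
force: [0.5, 0.0, -0.2]
width: 0.187
```

```bash
python3 -c "
from h import *
go(412.7,218.5,310,-55.3)"
```

```text
t 4.25 pos [ 549.5 -127.6  191.3] head 10.4 w 17.2 F [ 0.5  0.  -0.2]
 rotvec [-0.3 -0.1 65.7]  shift after turn mm [-362.5  -84.5 -118.7] dist 391.0
```

>>> apply_moves([
  [[0, 0, 0], [0, 0, -0.01], 0.005],
  [[0, 0, 0], [0, 0, -0.03], 0.005],
  [[0, 0, 0], [0, 0, -0.04], 0.005],
  [[0, 0, 0], [0, 0, -0.04], 0.005],
  [[0, 0, 9], [0, 0, 0], 0.005],
  [[0, 0, 10], [0, 0, 0], 0.005],
  [[0, 0, 10], [0, 0, 0], 0.005],
  [[0, 0, 10], [0, 0, 0], 0.005],
  [[0, 0, 10], [0, 0, 0], 0.005],
  [[0, 0, 9], [0, 0, 0], 0.005],
  [[0, 0, 8], [0, 0, 0], 0.005],
])

```text
t: 5.62
tcp_pos: [548.6, -127.8, 323.2]
tcp_rot: [[0.533, -0.846, 0.009], [-0.846, -0.533, 0.001], [0.004, -0.009, -1.0]]
force: [-0.1, -0.3, 0.3]
width: 0.182
```

```bash
python3 -c "
from h import *
go(412.7,218.5,300,-55.3)"
```

```text
t 5.62 pos [ 548.6 -127.8  323.2] head -57.8 w 16.7 F [-0.1 -0.3  0.3]
 rotvec [-0.5 -0.2 -2.5]  shift after turn mm [-362.1  -85.4   23.2] dist 373.0
```

>>> apply_moves([
  [[0, 0, -2.5], [-0.015, -0.004, 0.003], 0.005],
  [[0, 0, 0], [-0.04, -0.009, 0.003], 0.005],
  [[0, 0, 0], [-0.051, -0.012, 0.003], 0.005],
  [[0, 0, 0], [-0.051, -0.012, 0.003], 0.005],
  [[0, 0, 0], [-0.051, -0.012, 0.003], 0.005],
  [[0, 0, 0], [-0.051, -0.012, 0.003], 0.005],
  [[0, 0, 0], [-0.05, -0.012, 0.003], 0.005],
  [[0, 0, 0], [-0.03, -0.008, 0.002], 0.005],
  [[0, 0, 0], [-0.01, -0.004, 0], 0.005],
  [[0, 0, 0], [0, 0, 0], 0.005],
])

```text
t: 6.88
tcp_pos: [404.2, 219.6, 300.9]
tcp_rot: [[0.609, -0.793, 0.012], [-0.793, -0.609, 0.003], [0.005, -0.011, -1.0]]
force: [0.7, -0.8, -0.8]
width: 0.182
```

```bash
python3 -c "
from h import *
go(412.7,218.5,230,-55.3)
o=manip.get_obs();c=manip.capture('wrist');cv2.imwrite('pics/w2.png',c['color'][:,:,::-1])
"
```

```text
t 6.88 pos [404.2 219.6 300.9] head -52.5 w 16.7 F [ 0.7 -0.8 -0.8]
 rotvec [-0.6 -0.3  2.8]  shift after turn mm [ 5.8 -6.4 70.9] dist 71.0
```

View pics/w2.png

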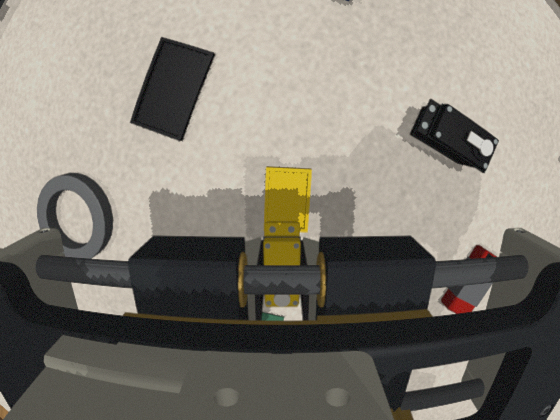

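The servo is held straight at px (282,270), with the tray behind it at (288,198). I'll correct the pose and descend.

>>> apply_moves([
  [[-0.6, -0.3, 2.8], [0.006, -0.006, 0.02], 0.005],
  [[0, 0, 0], [0, 0, 0.025], 0.005],
  [[0, 0, 0], [0, 0, 0.025], 0.005],
  [[0, 0, 0], [0, 0, 0], 0.005],
  [[0, 0, 0], [0, 0, 0], 0.005],
])

```text
t: 7.55
tcp_pos: [416.6, 213.4, 230.9]
tcp_rot: [[0.565, -0.825, 0.004], [-0.825, -0.565, 0.001], [0.002, -0.004, -1.0]]
force: [0.2, -0.6, -1.2]
width: 0.181
```

```bash
python3 -c "
from h import *
go(412.7,218.5,194,-55.3)
"
```

```text
t 7.55 pos [416.6 213.4 230.9] head -55.6 w 16.6 F [ 0.2 -0.6 -1.2]
 rotvec [-0.2 -0.1 -0.3]  shift after turn mm [-6.4  0.3 36.9] dist 37.0
```

>>> apply_moves([
  [[0, 0, 0], [-0.006, 0, 0.01], 0.005],
  [[0, 0, 0], [0, 0, 0.01], 0.005],
  [[0, 0, 0], [0, 0, 0.005], 0.005],
  [[0, 0, 0], [0, 0, 0], 0.005],
  [[0, 0, 0], [0, 0, 0], 0.005],
])

```text
t: 8.18
tcp_pos: [413.7, 218.8, 205.9]
tcp_rot: [[0.565, -0.825, 0.007], [-0.825, -0.565, 0.002], [0.003, -0.007, -1.0]]
force: [-0.7, 0.2, 0.3]
width: 0.187
```

```bash
python3 -c "
from h import *
go(412.7,218.5,194,-55.3)
"
```

```text
t 8.18 pos [413.7 218.8 205.9] head -55.6 w 17.1 F [-0.7  0.2  0.3]
 rotvec [-0.4 -0.1 -0.3]  shift after turn mm [-0.4  1.  11.9] dist 12.0
```

>>> apply_moves([
  [[0, 0, 0], [0, 0.001, 0.004], 0.005],
  [[0, 0, 0], [0, 0, 0.003], 0.005],
  [[0, 0, 0], [0, 0, 0.002], 0.005],
  [[0, 0, 0], [0, 0, 0.001], 0.005],
  [[0, 0, 0], [0, 0, 0], 0.005],
])

```text
t: 8.8
tcp_pos: [413.1, 218.2, 195.5]
tcp_rot: [[0.565, -0.825, 0.008], [-0.825, -0.565, 0.002], [0.003, -0.007, -1.0]]
force: [-0.2, 0.2, 0.2]
width: 0.183
```

```bash
python3 -c "
from h import *
go(412.7,218.5,194,-55.3)
"
```

```text
t 8.8 pos [413.1 218.2 195.5] head -55.6 w 16.8 F [-0.2  0.2  0.2]
 rotvec [-0.4 -0.2 -0.3]  shift after turn mm [-0.5  0.1  1.5] dist 2.0
```

>>> apply_moves([
  [[0.4, 0, 0], [0, 0, 0.001], 0.005],
  [[0, 0, 0], [0, 0, 0.001], 0.005],
  [[0, 0, 0], [0, 0, 0], 0.005],
])

```text
t: 9.18
tcp_pos: [413.3, 218.4, 194.2]
tcp_rot: [[0.565, -0.825, 0.015], [-0.825, -0.565, 0.007], [0.003, -0.016, -1.0]]
force: [-1.1, 0.3, -0.4]
width: 0.185
```

```bash
python3 -c "
from h import *
go(412.7,218.5,194,-55.3)
"
```

```text
t 9.18 pos [413.3 218.4 194.2] head -55.6 w 17.0 F [-1.1  0.3 -0.4]
 rotvec [-0.9 -0.2 -0.3]  shift after turn mm [-0.4  0.4  0.2] dist 1.0
```

>>> apply_moves([
  [[-0.9, -0.2, 0], [0, 0, 0.001], 0.005],
  [[0, 0, 0], [0, 0, 0.001], 0.005],
  [[0, 0, 0], [0, 0, 0], 0.005],
])

```text
t: 9.55
tcp_pos: [414.5, 218.8, 194.2]
tcp_rot: [[0.565, -0.825, 0.004], [-0.825, -0.565, 0.002], [0.001, -0.004, -1.0]]
force: [0.2, -0.6, -1.0]
width: 0.184
```

```bash
python3 -c "
from h import *
go(412.7,218.5,194,-55.3)
"
```

```text
t 9.55 pos [414.5 218.8 194.2] head -55.6 w 16.9 F [ 0.2 -0.6 -1. ]
 rotvec [-0.2 -0.  -0.3]  shift after turn mm [-0.7  1.7  0.2] dist 2.0
```

z holds at 194.2, the expected seated height, despite 2 mm more being commanded. Releasing.

>>> apply_moves([
  [[0, 0, 0], [0, 0, 0], 0.022],
  [[0, 0, 0], [0, 0, 0], 0.03],
  [[0, 0, 0], [0, 0, 0], 0.04],
  [[0, 0, 0], [0, 0, 0], 0.04],
  [[0, 0, 0], [0, 0, -0.02], 0.04],
  [[0, 0, 0], [0, 0, -0.04], 0.05],
  [[0, 0, 0], [0, 0, -0.05], 0.07],
  [[0, 0, 0], [0, 0, 0], 0.07],
])

```text
t: 10.55
tcp_pos: [414.2, 218.5, 305.9]
tcp_rot: [[0.565, -0.825, 0.0], [-0.825, -0.565, 0.001], [-0.001, -0.001, -1.0]]
force: [-0.2, 0.2, -1.3]
width: 0.713
```

```bash
python3 -c "
from h import *
go(547,142.1,300,12.9)
o=manip.get_obs();c=manip.capture('wrist');cv2.imwrite('pics/w3.png',c['color'][:,:,::-1])
"
```

```text
t 10.55 pos [414.2 218.5 305.9] head -55.6 w 65.4 F [-0.2  0.2 -1.3]
 rotvec [ -0.    0.  -68.5]  shift after turn mm [112.4 104.2   5.9] dist 153.0
```

View pics/w3.png

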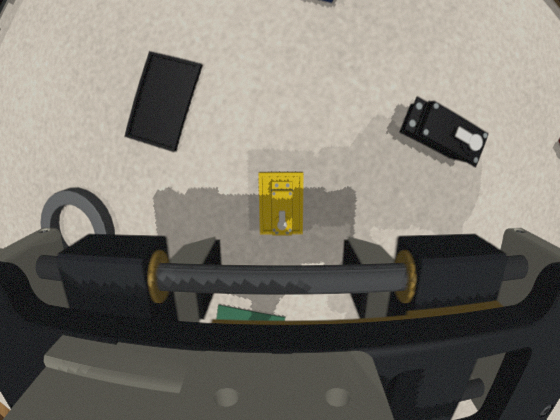

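The yellow servo stands centred in its tray at px (281,203). Next is the black one.

>>> apply_moves([
  [[0, 0, -9], [0, 0, 0], 0.0918],
  [[0, 0, -10], [0, 0, 0], 0.0918],
  [[0, 0, -10], [0, 0, 0], 0.0918],
  [[0, 0, -10], [0, 0, 0], 0.0918],
  [[0, 0, -10], [0, 0, 0], 0.0918],
  [[0, 0, -10], [0, 0, 0], 0.0918],
  [[0, 0, -8], [0, 0, 0], 0.0918],
  [[0, 0, 0], [0.03, 0.03, 0], 0.0918],
  [[0, 0, 0], [0.04, 0.035, 0], 0.0918],
  [[0, 0, 0], [0.03, 0.03, 0], 0.0918],
  [[0, 0, 0], [0.01, 0.009, 0], 0.0918],
  [[0, 0, 0], [0, 0, 0], 0.0918],
])

```text
t: 12.1
tcp_pos: [542.5, 140.1, 281.9]
tcp_rot: [[0.971, 0.238, -0.038], [0.238, -0.971, -0.009], [-0.039, -0.0, -0.999]]
force: [-1.0, -0.1, 0.4]
width: 1.0
```

```bash
python3 - <<'E'
from h import *
go(547,142.1,193,12.9)
o=manip.get_obs();c=manip.capture('wrist');cv2.imwrite('pics/w4.png',c['color'][:,:,::-1])
E
```

```text
t 12.1 pos [542.5 140.1 281.9] head 13.8 w 91.8 F [-1.  -0.1  0.4]
 rotvec [-0.   2.3  0.9]  shift after turn mm [ 4.8 -1.  88.9] dist 89.0
```

View pics/w4.png

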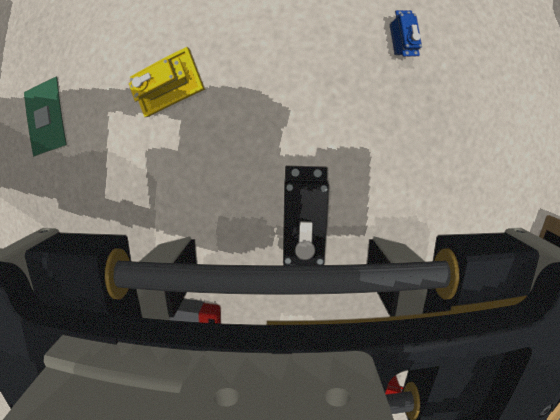

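>>> apply_moves([
  [[0, 2.3, 0.9], [0.004, 0, 0], 0.08],
  [[0, 0, 0], [0, 0, 0], 0.08],
  [[0, 0, 0], [0, 0, 0], 0.08],
])

```text
t: 12.52
tcp_pos: [542.6, 143.8, 281.2]
tcp_rot: [[0.974, 0.226, -0.004], [0.226, -0.974, 0.0], [-0.004, -0.001, -1.0]]
force: [0.0, 0.4, -0.1]
width: 0.873
```

```bash
python3 - <<'E'
from h import *
go(547,142.1,193,12.9)
o=manip.get_obs();c=manip.capture('wrist')
m=(c['color'].max(2)<50).astype(np.uint8)[:262]; 
p=blob(m,(303,215),40)
oo,d=ray_wrist(c,o,p);w=onto(oo,d,36)[:,:2].astype(np.float32)
print(p.min(0),p.max(0),cv2.minAreaRect(w))
E
```

```text
t 12.53 pos [542.6 143.8 281.2] head 13.1 w 80.1 F [ 0.   0.4 -0.1]
 rotvec [-0.1  0.2  0.2]  shift after turn mm [ 3.9  2.6 88.2] dist 88.0
[271. 172.] [314. 261.] ((548.4446411132812, 147.2426300048828), (30.501901626586914, 67.09821319580078), 12.629521369934082)
```

>>> apply_moves([
  [[0, 0, 0], [0.006, 0.003, 0.02], 0.07],
  [[0, 0, 0], [0, 0, 0.03], 0.06],
  [[0, 0, 0], [0, 0, 0.025], 0.06],
  [[0, 0, 0], [0, 0, 0.008], 0.06],
  [[0, 0, 0], [0, 0, 0], 0.06],
])

```text
t: 13.2
tcp_pos: [549.2, 142.1, 192.3]
tcp_rot: [[0.974, 0.227, -0.006], [0.227, -0.974, -0.0], [-0.006, -0.001, -1.0]]
force: [0.1, 0.5, -0.3]
width: 0.655
```

```bash
python3 -c "
from h import *
go(549.3,142,189,12.7)"
```

```text
t 13.2 pos [549.2 142.1 192.3] head 13.1 w 60.1 F [ 0.1  0.5 -0.3]
 rotvec [-0.1  0.3  0.4]  shift after turn mm [0.1 0.2 3.3] dist 3.0
```

>>> apply_moves([
  [[0, 0.3, 0], [0, 0, 0.001], 0.05],
  [[0, 0, 0], [0, 0, 0], 0.035],
  [[0, 0, 0], [0, 0, 0], 0.025],
  [[0, 0, 0], [0, 0, 0], 0.015],
  [[0, 0, 0], [0, 0, 0], 0.015],
  [[0, 0, 0], [0, 0, 0], 0.015],
], squeeze=35)

```text
t: 13.95
tcp_pos: [549.9, 142.2, 193.4]
tcp_rot: [[0.974, 0.227, 0.003], [0.227, -0.974, 0.002], [0.004, -0.001, -1.0]]
force: [-0.2, 0.1, -1.3]
width: 0.327
```

```bash
python3 -c "
from h import *
go(430.1,359.5,300,-74.5)"
```

```text
t 13.95 pos [549.9 142.2 193.4] head 13.1 w 30.0 F [-0.2  0.1 -1.3]
 rotvec [-0.2 -0.1 87.6]  shift after turn mm [-241.4   57.3 -106.6] dist 270.0
```

>>> apply_moves([
  [[0, 0, 0], [0, 0, -0.01], 0.015],
  [[0, 0, 0], [0, 0, -0.03], 0.015],
  [[0, 0, 0], [0, 0, -0.04], 0.015],
  [[0, 0, 8], [0, 0, -0.02], 0.015],
  [[0, 0, 10], [0, 0, 0], 0.015],
  [[0, 0, 10], [0, 0, 0], 0.015],
  [[0, 0, 10], [0, 0, 0], 0.015],
  [[0, 0, 10], [0, 0, 0], 0.015],
  [[0, 0, 10], [0, 0, 0], 0.015],
  [[0, 0, 10], [0, 0, 0], 0.015],
  [[0, 0, 10], [0, 0, 0], 0.015],
  [[0, 0, 8], [0, 0, 0], 0.015],
])

```text
t: 15.45
tcp_pos: [548.8, 142.1, 304.4]
tcp_rot: [[0.247, -0.969, 0.009], [-0.969, -0.247, 0.002], [-0.0, -0.009, -1.0]]
force: [0.1, -0.1, -1.3]
width: 0.322
```

```bash
python3 -c "
from h import *
go(430.1,359.5,290,-74.5)"
```

```text
t 15.45 pos [548.8 142.1 304.4] head -75.7 w 29.6 F [ 0.1 -0.1 -1.3]
 rotvec [-0.5 -0.  -1.2]  shift after turn mm [-241.2   56.3   14.4] dist 248.0
```

>>> apply_moves([
  [[-0.5, 0, 0], [-0.015, 0.004, 0.002], 0.015],
  [[0, 0, 0], [-0.035, 0.008, 0.002], 0.015],
  [[0, 0, 0], [-0.05, 0.012, 0.002], 0.015],
  [[0, 0, 0], [-0.05, 0.012, 0.002], 0.015],
  [[0, 0, 0], [-0.045, 0.01, 0.002], 0.015],
  [[0, 0, 0], [-0.03, 0.006, 0.002], 0.015],
  [[0, 0, 0], [-0.012, 0.003, 0], 0.015],
  [[0, 0, 0], [0, 0, 0], 0.015],
  [[0, 0, 0], [0, 0, 0], 0.015],
])

```text
t: 16.58
tcp_pos: [427.8, 366.5, 294.3]
tcp_rot: [[0.27, -0.963, -0.001], [-0.963, -0.27, -0.0], [-0.0, 0.001, -1.0]]
force: [0.2, -1.1, -1.7]
width: 0.32
```

```bash
python3 -c "
from h import *
go(430.1,359.5,230,-74.5)"
```

```text
t 16.57 pos [427.8 366.5 294.3] head -74.3 w 29.4 F [ 0.2 -1.1 -1.7]
 rotvec [0.1 0.  0.2]  shift after turn mm [ 7.3 -0.3 64.3] dist 65.0
```

>>> apply_moves([
  [[0, 0, 0], [0.007, 0, 0.02], 0.015],
  [[0, 0, 0], [0, 0, 0.03], 0.015],
  [[0, 0, 0], [0, 0, 0.02], 0.015],
  [[0, 0, 0], [0, 0, 0.008], 0.015],
  [[0, 0, 0], [0, 0, 0], 0.015],
  [[0, 0, 0], [0, 0, 0], 0.015],
])

```text
t: 17.32
tcp_pos: [434.3, 354.7, 216.5]
tcp_rot: [[0.264, -0.965, 0.003], [-0.965, -0.264, 0.001], [-0.0, -0.003, -1.0]]
force: [0.1, 1.0, -0.4]
width: 0.323
```

```bash
python3 -c "
from h import *
go(430.1,359.5,196.4,-74.5)"
```

```text
t 17.32 pos [434.3 354.7 216.5] head -74.7 w 29.7 F [ 0.1  1.  -0.4]
 rotvec [-0.2  0.  -0.2]  shift after turn mm [-5.8  2.7 20.1] dist 21.0
```

>>> apply_moves([
  [[0, 0, 0], [-0.004, 0.002, 0.006], 0.015],
  [[0, 0, 0], [0, 0, 0.004], 0.015],
  [[0, 0, 0], [0, 0, 0], 0.015],
  [[0, 0, 0], [0, 0, 0], 0.015],
])

```text
t: 17.82
tcp_pos: [431.3, 358.7, 207.4]
tcp_rot: [[0.264, -0.964, 0.006], [-0.964, -0.264, 0.003], [-0.001, -0.006, -1.0]]
force: [-0.1, -0.1, -1.1]
width: 0.326
```

```bash
python3 -c "
from h import *
go(430.1,359.5,196.4,-74.5)"
```

```text
t 17.82 pos [431.3 358.7 207.4] head -74.7 w 29.9 F [-0.1 -0.1 -1.1]
 rotvec [-0.3  0.1 -0.2]  shift after turn mm [-1.1  1.  11. ] dist 11.0
```

>>> apply_moves([
  [[-0.3, 0, 0], [-0.001, 0.001, 0.003], 0.015],
  [[0, 0, 0], [0, 0, 0.003], 0.015],
  [[0, 0, 0], [0, 0, 0.002], 0.015],
  [[0, 0, 0], [0, 0, 0.001], 0.015],
  [[0, 0, 0], [0, 0, 0], 0.015],
])

```text
t: 18.45
tcp_pos: [430.1, 359.4, 197.7]
tcp_rot: [[0.264, -0.964, 0.0], [-0.964, -0.264, 0.001], [-0.001, -0.0, -1.0]]
force: [0.3, -0.6, -1.2]
width: 0.322
```

```bash
python3 -c "
from h import *
go(430.1,359.5,196.4,-74.5)"
```

```text
t 18.45 pos [430.1 359.4 197.7] head -74.7 w 29.6 F [ 0.3 -0.6 -1.2]
 rotvec [-0.   0.1 -0.2]  shift after turn mm [-0.1 -0.1  1.3] dist 1.0
```

>>> apply_moves([
  [[0, 0, 0], [0, 0, 0.001], 0.015],
  [[0, 0, 0], [0, 0, 0.001], 0.015],
  [[0, 0, 0], [0, 0, 0.001], 0.015],
  [[0, 0, 0], [0, 0, 0], 0.015],
])

```text
t: 18.95
tcp_pos: [430.1, 359.5, 196.5]
tcp_rot: [[0.265, -0.964, 0.001], [-0.964, -0.265, 0.002], [-0.001, -0.001, -1.0]]
force: [-1.0, 0.8, -1.6]
width: 0.327
```

```bash
python3 -c "
from h import *
go(430.1,359.5,196.4,-74.5)"
```

```text
t 18.95 pos [430.1 359.5 196.5] head -74.7 w 30.0 F [-1.   0.8 -1.6]
 rotvec [-0.1  0.1 -0.2]  shift after turn mm [-0.  -0.   0.1] dist 0.0
```

>>> apply_moves([
  [[0, 0, 0], [0, 0, 0.002], 0.015],
  [[0, 0, 0], [0, 0, 0.001], 0.015],
])

```text
t: 19.2
tcp_pos: [430.0, 359.6, 196.2]
tcp_rot: [[0.265, -0.964, 0.002], [-0.964, -0.265, 0.002], [-0.001, -0.003, -1.0]]
force: [-3.2, -1.8, 5.0]
width: 0.324
```

Contact at +5 N, so it is seated. Releasing.

>>> apply_moves([
  [[0, 0, 0], [0, 0, 0], 0.035],
  [[0, 0, 0], [0, 0, 0], 0.045],
  [[0, 0, 0], [0, 0, 0], 0.05],
  [[0, 0, 0], [0, 0, 0], 0.05],
  [[0, 0, 0], [0, 0, -0.02], 0.05],
  [[0, 0, 0], [0, 0, -0.04], 0.06],
  [[0, 0, 0], [0, 0, -0.05], 0.07],
  [[0, 0, 0], [0, 0, 0], 0.07],
])

```text
t: 20.2
tcp_pos: [430.2, 359.4, 307.9]
tcp_rot: [[0.265, -0.964, 0.001], [-0.964, -0.265, 0.001], [-0.001, -0.001, -1.0]]
force: [0.5, -0.4, 0.2]
width: 0.754
```

```bash
python3 -c "
from h import *
go(591.5,301.2,300,18.3)
o=manip.get_obs();c=manip.capture('wrist');cv2.imwrite('pics/w5.png',c['color'][:,:,::-1])
"
```

```text
t 20.2 pos [430.2 359.4 307.9] head -74.7 w 69.2 F [ 0.5 -0.4  0.2]
 rotvec [ -0.1  -0.  -93. ]  shift after turn mm [134.9 105.9   7.9] dist 172.0
```

View pics/w5.png

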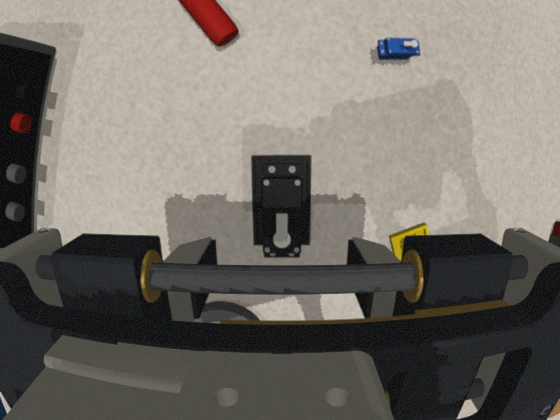

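The black servo is centred in its tray at px (281,205). Next is the blue one.

>>> apply_moves([
  [[0, 0, -10], [0, 0, 0], 0.07],
  [[0, 0, -10], [0, 0, 0], 0.07],
  [[0, 0, -10], [0, 0, 0], 0.07],
  [[0, 0, -10], [0, 0, 0], 0.07],
  [[0, 0, -10], [0, 0, 0], 0.07],
  [[0, 0, -10], [0, 0, 0], 0.07],
  [[0, 0, -10], [0, 0, 0], 0.07],
  [[0, 0, -10], [0, 0, 0], 0.07],
  [[0, 0, -10], [0, 0, 0], 0.07],
  [[0, 0, -2], [0, 0, 0], 0.07],
  [[0, 0, 0], [0, 0, 0], 0.07],
])

```text
t: 21.62
tcp_pos: [425.4, 356.1, 285.6]
tcp_rot: [[0.937, 0.349, -0.033], [0.348, -0.937, -0.02], [-0.038, 0.007, -0.999]]
force: [0.0, -1.0, 0.1]
width: 0.764
```

>>> apply_moves([
  [[0, 0, 0], [0.02, 0.016, 0], 0.07],
  [[0, 0, 0], [0.035, 0.028, 0], 0.07],
  [[0, 0, 0], [0.035, 0.028, 0], 0.07],
  [[0, 0, 0], [0.025, 0.018, 0], 0.07],
  [[0, 0, 0], [0.01, 0.008, 0], 0.07],
  [[0, 0, 0], [0, 0, 0], 0.07],
  [[0, 0, 0], [0, 0, 0], 0.07],
])

```text
t: 22.5
tcp_pos: [577.6, 306.5, 273.7]
tcp_rot: [[0.937, 0.345, -0.045], [0.345, -0.938, -0.025], [-0.051, 0.008, -0.999]]
force: [0.1, 0.1, 0.2]
width: 0.761
```

```bash
python3 - <<'E'
from h import *
go(591.5,301.2,188,18.3)
o=manip.get_obs();c=manip.capture("wrist");cv2.imwrite("pics/w6.png",c["color"][:,:,::-1])
p=blob(mask(c["color"],"blue"),(280,210),60)
oo,d=ray_wrist(c,o,p);w=onto(oo,d,21)[:,:2].astype(np.float32)
print(p.mean(0),cv2.minAreaRect(w))
E
```

```text
t 22.5 pos [577.6 306.5 273.7] head 20.2 w 69.9 F [0.1 0.1 0.2]
 rotvec [0.5 2.9 1.9]  shift after turn mm [11.5  9.4 85.7] dist 87.0
[313.25267994 224.95558959] ((590.809326171875, 301.0013122558594), (13.63570785522461, 37.36991882324219), 22.31106185913086)
```

View pics/w6.png

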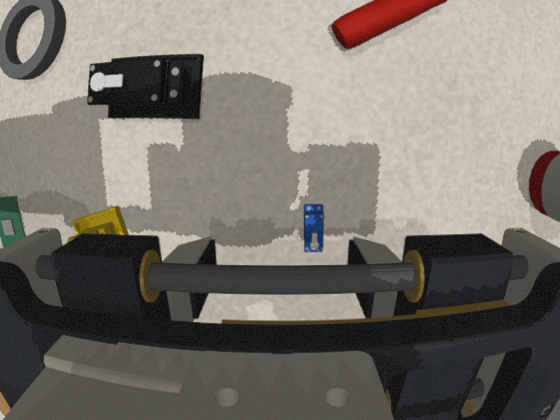

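>>> apply_moves([
  [[0.5, 3, -1], [0.011, 0.009, 0], 0.07],
  [[0, 0, 0], [0, 0, 0.02], 0.06],
  [[0, 0, 0], [0, 0, 0.02], 0.06],
  [[0, 0, 0], [0, 0, 0], 0.06],
  [[0, 0, 0], [0, 0, 0], 0.06],
])

```text
t: 23.18
tcp_pos: [587.6, 305.3, 235.3]
tcp_rot: [[0.93, 0.367, 0.004], [0.367, -0.93, 0.004], [0.005, -0.002, -1.0]]
force: [0.1, -0.7, 0.1]
width: 0.656
```

```bash
python3 - <<'E'
from h import *
go(591,301,189,21.2)
E
```

```text
t 23.18 pos [587.6 305.3 235.3] head 21.5 w 60.2 F [ 0.1 -0.7  0.1]
 rotvec [-0.1 -0.3  0.3]  shift after turn mm [ 1.6  5.3 46.3] dist 47.0
```

>>> apply_moves([
  [[0, 0, 0], [0.0015, 0.005, 0.015], 0.06],
  [[0, 0, 0], [0, 0, 0.018], 0.06],
  [[0, 0, 0], [0, 0, 0.01], 0.06],
  [[0, 0, 0], [0, 0, 0], 0.06],
  [[0, 0, 0], [0, 0, 0], 0.06],
])

```text
t: 23.8
tcp_pos: [591.2, 301.3, 190.1]
tcp_rot: [[0.93, 0.367, 0.005], [0.367, -0.93, 0.004], [0.006, -0.002, -1.0]]
force: [-0.2, -0.2, 0.2]
width: 0.654
```

```bash
python3 - <<'E'
from h import *
go(591,301,189,21.2)
E
```

```text
t 23.8 pos [591.2 301.3 190.1] head 21.5 w 60.0 F [-0.2 -0.2  0.2]
 rotvec [-0.1 -0.3  0.3]  shift after turn mm [-0.3  0.2  1.1] dist 1.0
```

>>> apply_moves([
  [[0, 0, 0], [0, 0, 0.001], 0.045],
  [[0, 0, 0], [0, 0, 0], 0.03],
  [[0, 0, 0], [0, 0, 0], 0.015],
  [[0, 0, 0], [0, 0, 0], 0.003],
  [[0, 0, 0], [0, 0, 0], 0.003],
  [[0, 0, 0], [0, 0, 0], 0.003],
  [[0, 0, 0], [0, 0, 0], 0.003],
], squeeze=12)

```text
t: 24.68
tcp_pos: [591.6, 301.5, 190.6]
tcp_rot: [[0.93, 0.367, 0.007], [0.367, -0.93, 0.005], [0.009, -0.002, -1.0]]
force: [-0.7, -0.7, 0.2]
width: 0.153
```

```bash
python3 - <<'E'
from h import *
go(427.9,-220,300,-73.9)
E
```

```text
t 24.68 pos [591.6 301.5 190.6] head 21.5 w 14.0 F [-0.7 -0.7  0.2]
 rotvec [-0.5 -0.3 95.4]  shift after turn mm [ 455.7  301.9 -109.4] dist 557.0
```

>>> apply_moves([
  [[0, 0, 0], [0, 0, -0.01], 0.003],
  [[0, 0, 0], [0, 0, -0.03], 0.003],
  [[0, 0, 8], [0, 0, -0.04], 0.003],
  [[0, 0, 10], [0, 0, -0.03], 0.003],
  [[0, 0, 10], [0, 0, 0], 0.003],
  [[0, 0, 10], [0, 0, 0], 0.003],
  [[0, 0, 10], [0, 0, 0], 0.003],
  [[0, 0, 10], [0, 0, 0], 0.003],
  [[0, 0, 10], [0, 0, 0], 0.003],
  [[0, 0, 10], [0, 0, 0], 0.003],
  [[0, 0, 10], [0, 0, 0], 0.003],
  [[0, 0, 5], [0, 0, 0], 0.003],
])

```text
t: 26.18
tcp_pos: [590.5, 300.9, 313.8]
tcp_rot: [[0.266, -0.964, 0.015], [-0.964, -0.266, 0.008], [-0.004, -0.017, -1.0]]
force: [0.7, -0.3, -0.5]
width: 0.149
```

```bash
python3 - <<'E'
from h import *
go(427.9,-220,300,-73.9)
E
```

```text
t 26.18 pos [590.5 300.9 313.8] head -74.5 w 13.7 F [ 0.7 -0.3 -0.5]
 rotvec [-1.   0.2 -0.6]  shift after turn mm [455.4 300.7  13.8] dist 546.0
```

>>> apply_moves([
  [[-1, 0.2, 0], [0.015, 0.01, 0], 0.003],
  [[0, 0, 0], [0.03, 0.02, 0], 0.003],
  [[0, 0, 0], [0.043, 0.028, 0.001], 0.003],
  [[0, 0, 0], [0.043, 0.028, 0.001], 0.003],
  [[0, 0, 0], [0.043, 0.028, 0.001], 0.003],
  [[0, 0, 0], [0.043, 0.028, 0.001], 0.003],
  [[0, 0, 0], [0.043, 0.028, 0.001], 0.003],
  [[0, 0, 0], [0.043, 0.028, 0.001], 0.003],
  [[0, 0, 0], [0.043, 0.028, 0.001], 0.003],
  [[0, 0, 0], [0.043, 0.028, 0.001], 0.003],
  [[0, 0, 0], [0.03, 0.02, 0], 0.003],
  [[0, 0, 0], [0.01, 0.01, 0], 0.003],
])

```text
t: 27.68
tcp_pos: [423.0, -210.8, 312.0]
tcp_rot: [[0.29, -0.957, -0.001], [-0.957, -0.29, -0.004], [0.003, 0.003, -1.0]]
force: [0.4, 0.0, -0.1]
width: 0.156
```

>>> apply_moves([
  [[0, 0, 0], [0, 0, 0], 0.003],
  [[0, 0, 0], [0, 0, 0], 0.003],
])

```text
t: 27.92
tcp_pos: [422.1, -210.4, 312.4]
tcp_rot: [[0.29, -0.957, -0.002], [-0.957, -0.29, -0.003], [0.003, 0.003, -1.0]]
force: [0.3, 1.3, -0.1]
width: 0.151
```

```bash
python3 - <<'E'
from h import *
go(427.9,-220,230,-73.9)
E
```

```text
t 27.93 pos [ 422.1 -210.4  312.4] head -73.1 w 13.9 F [ 0.3  1.3 -0.1]
 rotvec [ 0.2 -0.2  0.8]  shift after turn mm [10.8 -2.9 82.4] dist 83.0
```

>>> apply_moves([
  [[0, 0, 0.8], [0.006, -0.002, 0.01], 0.003],
  [[0, 0, 0], [0.004, -0.001, 0.025], 0.003],
  [[0, 0, 0], [0, 0, 0.025], 0.003],
  [[0, 0, 0], [0, 0, 0.015], 0.003],
  [[0, 0, 0], [0, 0, 0.005], 0.003],
  [[0, 0, 0], [0, 0, 0], 0.003],
  [[0, 0, 0], [0, 0, 0], 0.003],
])

```text
t: 28.8
tcp_pos: [431.0, -215.6, 228.1]
tcp_rot: [[0.283, -0.959, -0.001], [-0.959, -0.283, -0.003], [0.002, 0.002, -1.0]]
force: [0.1, 0.2, -0.6]
width: 0.152
```

```bash
python3 - <<'E'
from h import *
go(427.9,-220,193.6,-73.9)
E
```

```text
t 28.8 pos [ 431.  -215.6  228.1] head -73.6 w 13.9 F [ 0.1  0.2 -0.6]
 rotvec [ 0.1 -0.1  0.3]  shift after turn mm [ 3.3  4.1 34.5] dist 35.0
```

>>> apply_moves([
  [[0, 0, 0], [0.003, 0.004, 0.01], 0.003],
  [[0, 0, 0], [0, 0, 0.01], 0.003],
  [[0, 0, 0], [0, 0, 0.005], 0.003],
  [[0, 0, 0], [0, 0, 0], 0.003],
  [[0, 0, 0], [0, 0, 0], 0.003],
])

```text
t: 29.42
tcp_pos: [427.9, -220.3, 202.1]
tcp_rot: [[0.283, -0.959, 0.0], [-0.959, -0.283, -0.004], [0.004, 0.001, -1.0]]
force: [-0.6, 0.1, -0.1]
width: 0.154
```

```bash
python3 - <<'E'
from h import *
go(427.9,-220,193.6,-73.9)
o=manip.get_obs();c=manip.capture("wrist");cv2.imwrite("pics/w7.png",c["color"][:,:,::-1])
E
```

```text
t 29.43 pos [ 427.9 -220.3  202.1] head -73.6 w 14.1 F [-0.6  0.1 -0.1]
 rotvec [ 0.1 -0.2  0.3]  shift after turn mm [-0.3 -0.1  8.5] dist 9.0
```

View pics/w7.png

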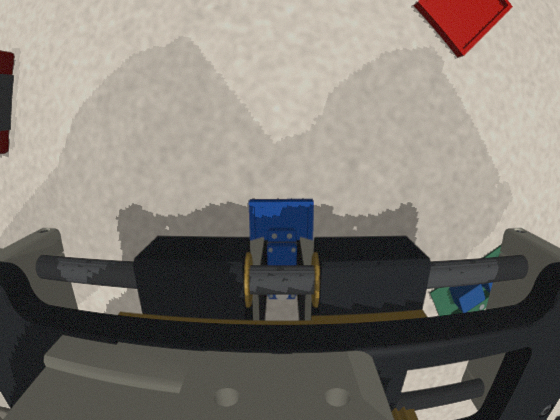

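The blue servo sits straight over its tray at px (281,235). The relay board, at (465,295), lies well below the gripper body.

>>> apply_moves([
  [[0, 0, 0], [0, 0, 0.003], 0.003],
  [[0, 0, 0], [0, 0, 0.002], 0.003],
  [[0, 0, 0], [0, 0, 0.002], 0.003],
  [[0, 0, 0], [0, 0, 0.001], 0.003],
  [[0, 0, 0], [0, 0, 0.001], 0.003],
  [[0, 0, 0], [0, 0, 0.001], 0.003],
])

```text
t: 30.22
tcp_pos: [428.0, -220.3, 193.4]
tcp_rot: [[0.283, -0.959, 0.001], [-0.959, -0.283, -0.005], [0.005, 0.0, -1.0]]
force: [-3.9, 2.5, 18.2]
width: 0.154
```

>>> apply_moves([
  [[0, 0, 0], [0, 0, 0], 0.003],
  [[0, 0, 0], [0, 0, 0], 0.018],
  [[0, 0, 0], [0, 0, 0], 0.028],
  [[0, 0, 0], [0, 0, 0], 0.035],
  [[0, 0, 0], [0, 0, 0], 0.035],
  [[0, 0, 0], [0, 0, -0.02], 0.04],
  [[0, 0, 0], [0, 0, -0.04], 0.06],
  [[0, 0, 0], [0, 0, -0.05], 0.07],
  [[0, 0, 0], [0, 0, 0], 0.07],
])

```text
t: 31.35
tcp_pos: [428.0, -219.9, 305.7]
tcp_rot: [[0.283, -0.959, -0.0], [-0.959, -0.283, -0.004], [0.003, 0.001, -1.0]]
force: [-0.2, -0.7, -0.8]
width: 0.714
```

```bash
python3 - <<'E'
from h import *
go(672.7,-15.2,300,77.5-180)
go(672.7,-15.2,300,77.5)
o=manip.get_obs();c=manip.capture("wrist");cv2.imwrite("pics/w8.png",c["color"][:,:,::-1])
E
```

```text
t 31.35 pos [ 428.  -219.9  305.7] head -73.6 w 65.6 F [-0.2 -0.7 -0.8]
 rotvec [ 0.  -0.2 28.9]  shift after turn mm [-252.8 -194.6    5.7] dist 319.0
t 31.35 pos [ 428.  -219.9  305.7] head -73.6 w 65.6 F [-0.2 -0.7 -0.8]
 rotvec [   0.3    0.  -151.1]  shift after turn mm [252.8 194.6   5.7] dist 319.0
```

View pics/w8.png

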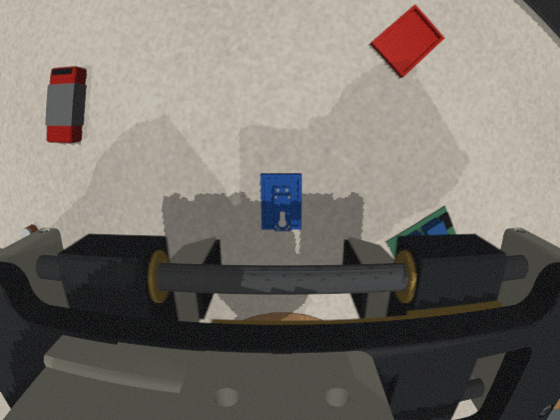

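The blue servo is centred in its tray at px (281,202). Next is the red one.

>>> apply_moves([
  [[0, 0, 9], [0, 0, 0], 0.07],
  [[0, 0, 10], [0, 0, 0], 0.07],
  [[0, 0, 8], [0, 0, 0], 0.07],
  [[0, 0, 0], [-0.02, -0.015, 0], 0.07],
  [[0, 0, 0], [-0.04, -0.031, 0], 0.07],
  [[0, 0, 0], [-0.045, -0.035, 0], 0.07],
  [[0, 0, 0], [-0.045, -0.035, 0], 0.07],
  [[0, 0, 0], [-0.045, -0.035, 0], 0.07],
  [[0, 0, 0], [-0.03, -0.025, 0], 0.07],
  [[0, 0, 0], [-0.015, -0.01, 0], 0.07],
  [[0, 0, 0], [0, 0, 0], 0.07],
  [[0, 0, 0], [0, 0, 0], 0.07],
])

```text
t: 32.9
tcp_pos: [659.9, -14.5, 278.7]
tcp_rot: [[-0.202, -0.979, -0.036], [-0.979, 0.202, 0.01], [-0.002, 0.037, -0.999]]
force: [0.7, -0.3, 0.0]
width: 0.759
```

```bash
python3 - <<'E'
from h import *
go(672.7,-15.2,189,77.5-180)
o=manip.get_obs();c=manip.capture("wrist");cv2.imwrite("pics/w9.png",c["color"][:,:,::-1])
p=blob(mask(c["color"],"red"),(280,210),60)
oo,d=ray_wrist(c,o,p);w=onto(oo,d,27)[:,:2].astype(np.float32)
print(p.mean(0),p.max(0),cv2.minAreaRect(w))
E
```

```text
t 32.9 pos [659.9 -14.5 278.7] head -101.7 w 69.7 F [ 0.7 -0.3  0. ]
 rotvec [2.1 0.1 0.8]  shift after turn mm [ -2.1 -12.6  89.7] dist 91.0
[279.58266254 186.90650155] [294. 222.] ((673.47802734375, -15.872486114501953), (20.127445220947266, 52.788814544677734), 77.7265396118164)
```

View pics/w9.png

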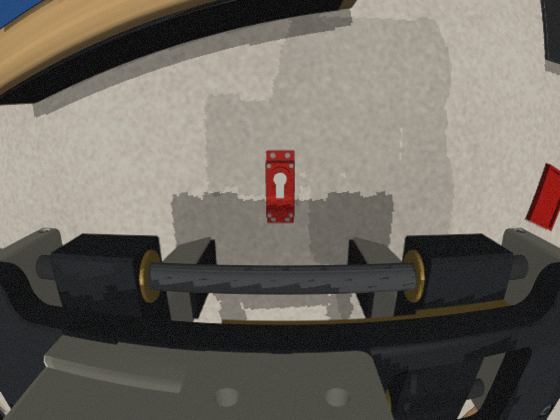

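```bash
python3 - <<'E'
from h import *
c=manip.capture("top")
for z in (0,60,100):
  o,d=ray_fixed(c,[[205,106],[328,106],[205,96],[330,93]]);print(z,onto(o,d,z)[:,:2].round(0).tolist())
E
```

```text
0 [[802.0, 199.0], [799.0, -97.0], [827.0, 200.0], [831.0, -102.0]]
60 [[782.0, 188.0], [779.0, -92.0], [806.0, 188.0], [809.0, -97.0]]
100 [[769.0, 180.0], [766.0, -89.0], [792.0, 180.0], [795.0, -94.0]]
```

The red servo is at px (280,187), world (673.2,-15.7). The shelf front is at x≈800, about 35 mm beyond anything on the gripper.

>>> apply_moves([
  [[2.1, 0.1, 0.8], [-0.001, -0.012, 0], 0.07],
  [[0, 0, 0], [0, 0, 0.015], 0.06],
  [[0, 0, 0], [0, 0, 0.02], 0.06],
  [[0, 0, 0], [0, 0, 0.01], 0.06],
  [[0, 0, 0], [0, 0, 0], 0.06],
  [[0, 0, 0], [0, 0, 0], 0.06],
])

```text
t: 33.75
tcp_pos: [672.1, -18.8, 231.7]
tcp_rot: [[-0.221, -0.975, 0.003], [-0.975, 0.221, -0.001], [0.0, -0.004, -1.0]]
force: [0.0, -0.3, 0.8]
width: 0.655
```

```bash
python3 - <<'E'
from h import *
go(673.2,-15.7,189,77.6-180)
E
```

```text
t 33.75 pos [672.1 -18.8 231.7] head -102.7 w 60.2 F [ 0.  -0.3  0.8]
 rotvec [-0.2 -0.  -0.3]  shift after turn mm [-3.3 -0.4 42.7] dist 43.0
```

>>> apply_moves([
  [[0, 0, 0], [-0.003, 0, 0.015], 0.06],
  [[0, 0, 0], [0, 0, 0.018], 0.06],
  [[0, 0, 0], [0, 0, 0.006], 0.06],
  [[0, 0, 0], [0, 0, 0], 0.06],
  [[0, 0, 0], [0, 0, 0], 0.06],
])

```text
t: 34.38
tcp_pos: [673.1, -15.5, 190.3]
tcp_rot: [[-0.22, -0.975, 0.004], [-0.975, 0.22, -0.001], [0.0, -0.004, -1.0]]
force: [-0.5, 0.8, -0.8]
width: 0.658
```

```bash
python3 - <<'E'
from h import *
go(673.2,-15.7,189,77.6-180)
E
```

```text
t 34.38 pos [673.1 -15.5 190.3] head -102.7 w 60.4 F [-0.5  0.8 -0.8]
 rotvec [-0.2 -0.  -0.3]  shift after turn mm [ 0.1 -0.2  1.3] dist 1.0
```

>>> apply_moves([
  [[-0.2, 0, 0], [0, 0, 0.001], 0.045],
  [[0, 0, 0], [0, 0, 0], 0.03],
  [[0, 0, 0], [0, 0, 0], 0.015],
  [[0, 0, 0], [0, 0, 0], 0.008],
  [[0, 0, 0], [0, 0, 0], 0.008],
  [[0, 0, 0], [0, 0, 0], 0.008],
], squeeze=22)

```text
t: 35.12
tcp_pos: [673.4, -15.7, 190.6]
tcp_rot: [[-0.22, -0.975, 0.003], [-0.975, 0.22, -0.0], [-0.0, -0.003, -1.0]]
force: [0.4, 0.4, -0.7]
width: 0.214
```

```bash
python3 - <<'E'
from h import *
go(605.1,-287.1,300,61.4-180)
E
```

```text
t 35.12 pos [673.4 -15.7 190.6] head -102.7 w 19.7 F [ 0.4  0.4 -0.7]
 rotvec [-0.2  0.  15.9]  shift after turn mm [ 271.   -69.9 -109.4] dist 301.0
```

>>> apply_moves([
  [[0, 0, 0], [0, 0, -0.01], 0.008],
  [[0, 0, 0], [0, 0, -0.03], 0.008],
  [[0, 0, 0], [0, 0, -0.04], 0.008],
  [[0, 0, 8], [0, 0, -0.02], 0.008],
  [[0, 0, 7], [0, 0, 0], 0.008],
  [[0, 0, 0], [0, 0, 0], 0.008],
  [[0, 0, 0], [0, 0, 0], 0.008],
])

```text
t: 36.0
tcp_pos: [673.1, -15.5, 297.5]
tcp_rot: [[-0.469, -0.883, 0.005], [-0.883, 0.469, -0.001], [-0.002, -0.005, -1.0]]
force: [0.1, 0.5, -0.2]
width: 0.215
```

```bash
python3 - <<'E'
from h import *
go(605.1,-287.1,290,61.4-180)
E
```

```text
t 36.0 pos [673.1 -15.5 297.5] head -118.0 w 19.8 F [ 0.1  0.5 -0.2]
 rotvec [-0.3  0.1  0.6]  shift after turn mm [271.  -70.3   7.5] dist 280.0
```

>>> apply_moves([
  [[0, 0, 0], [0.015, -0.004, 0], 0.008],
  [[0, 0, 0], [0.035, -0.009, 0], 0.008],
  [[0, 0, 0], [0.047, -0.012, 0], 0.008],
  [[0, 0, 0], [0.047, -0.012, 0], 0.008],
  [[0, 0, 0], [0.047, -0.012, 0], 0.008],
  [[0, 0, 0], [0.04, -0.011, 0], 0.008],
  [[0, 0, 0], [0.025, -0.007, 0], 0.008],
  [[0, 0, 0], [0.01, -0.003, 0], 0.008],
  [[0, 0, 0], [0, 0, 0], 0.008],
  [[0, 0, 0], [0, 0, 0], 0.008],
  [[0, 0, 0], [0, 0, 0], 0.008],
])

```text
t: 37.38
tcp_pos: [606.1, -296.2, 293.7]
tcp_rot: [[-0.46, -0.888, -0.002], [-0.888, 0.46, 0.001], [-0.0, 0.002, -1.0]]
force: [-0.6, -0.8, -0.9]
width: 0.218
```

```bash
python3 - <<'E'
from h import *
go(605.1,-287.1,230,61.4-180)
E
```

```text
t 37.38 pos [ 606.1 -296.2  293.7] head -117.4 w 20.0 F [-0.6 -0.8 -0.9]
 rotvec [ 0.1 -0.   1.2]  shift after turn mm [-7.4  5.2 63.7] dist 64.0
```

>>> apply_moves([
  [[0, 0, 1.2], [-0.007, 0.005, 0.015], 0.008],
  [[0, 0, 0], [0, 0, 0.025], 0.008],
  [[0, 0, 0], [0, 0, 0.02], 0.008],
  [[0, 0, 0], [0, 0, 0.01], 0.008],
  [[0, 0, 0], [0, 0, 0], 0.008],
  [[0, 0, 0], [0, 0, 0], 0.008],
])

```text
t: 38.12
tcp_pos: [607.3, -282.5, 224.3]
tcp_rot: [[-0.472, -0.881, 0.002], [-0.881, 0.472, -0.001], [-0.0, -0.002, -1.0]]
force: [-0.0, -1.0, -0.6]
width: 0.221
```

```bash
python3 - <<'E'
from h import *
go(605.1,-287.1,193.6,61.4-180)
E
```

```text
t 38.12 pos [ 607.3 -282.5  224.3] head -118.2 w 20.3 F [-0.  -1.  -0.6]
 rotvec [-0.1  0.   0.4]  shift after turn mm [ 5.1 -0.3 30.7] dist 31.0
```

>>> apply_moves([
  [[0, 0, 0], [0.005, 0, 0.008], 0.008],
  [[0, 0, 0], [0, 0, 0.008], 0.008],
  [[0, 0, 0], [0, 0, 0.004], 0.008],
  [[0, 0, 0], [0, 0, 0], 0.008],
  [[0, 0, 0], [0, 0, 0], 0.008],
])

```text
t: 38.75
tcp_pos: [605.0, -287.8, 204.2]
tcp_rot: [[-0.473, -0.881, 0.004], [-0.881, 0.473, -0.002], [-0.0, -0.004, -1.0]]
force: [-0.1, -0.1, -0.6]
width: 0.218
```

```bash
python3 - <<'E'
from h import *
go(605.1,-287.1,193.6,61.4-180)
E
```

```text
t 38.75 pos [ 605.  -287.8  204.2] head -118.2 w 20.0 F [-0.1 -0.1 -0.6]
 rotvec [-0.2  0.   0.4]  shift after turn mm [-0.7  0.2 10.6] dist 11.0
```

>>> apply_moves([
  [[-0.2, 0, 0], [-0.001, 0, 0.004], 0.008],
  [[0, 0, 0], [0, 0, 0.003], 0.008],
  [[0, 0, 0], [0, 0, 0.002], 0.008],
  [[0, 0, 0], [0, 0, 0.001], 0.008],
  [[0, 0, 0], [0, 0, 0.001], 0.008],
])

```text
t: 39.38
tcp_pos: [605.6, -286.7, 193.6]
tcp_rot: [[-0.473, -0.881, 0.001], [-0.881, 0.473, -0.0], [-0.0, -0.001, -1.0]]
force: [-3.8, 2.6, 9.4]
width: 0.215
```

Seated, with 9 N contact. Release and rise.

>>> apply_moves([
  [[0, 0, 0], [0, 0, 0], 0.008],
  [[0, 0, 0], [0, 0, 0], 0.024],
  [[0, 0, 0], [0, 0, 0], 0.034],
  [[0, 0, 0], [0, 0, 0], 0.04],
  [[0, 0, 0], [0, 0, 0], 0.04],
  [[0, 0, 0], [0, 0, -0.02], 0.045],
  [[0, 0, 0], [0, 0, -0.04], 0.06],
  [[0, 0, 0], [0, 0, -0.05], 0.07],
  [[0, 0, 0], [0, 0, -0.02], 0.07],
  [[0, 0, 0], [0, 0, 0], 0.07],
  [[0, 0, 0], [0, 0, 0], 0.07],
])

```text
t: 40.75
tcp_pos: [605.3, -286.6, 333.3]
tcp_rot: [[-0.473, -0.881, 0.005], [-0.881, 0.473, -0.003], [0.0, -0.006, -1.0]]
force: [-0.4, 0.6, -0.3]
width: 0.763
```

```bash
python3 - <<'E'
from h import *
go(605.1,-287.1,300,61.4-180)
c=manip.capture("wrist");cv2.imwrite("pics/w10.png",c["color"][:,:,::-1])
c=manip.capture("top");cv2.imwrite("pics/top2.png",cv2.resize(c["color"],(800,600),interpolation=cv2.INTER_CUBIC)[:,:,::-1])
c=manip.capture("scene");cv2.imwrite("pics/scene2.png",cv2.resize(c["color"][90:300,140:520],(796,440),interpolation=cv2.INTER_CUBIC)[:,:,::-1])
E
```

```text
t 40.75 pos [ 605.3 -286.6  333.3] head -118.2 w 70.0 F [-0.4  0.6 -0.3]
 rotvec [-0.3 -0.   0.4]  shift after turn mm [ 0.6 -0.  33.3] dist 33.0
```

View pics/w10.png

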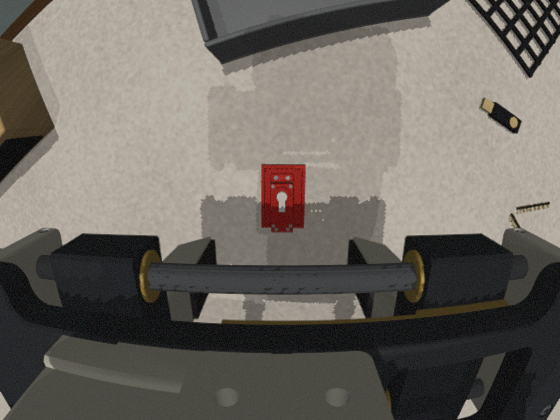

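View pics/top2.png

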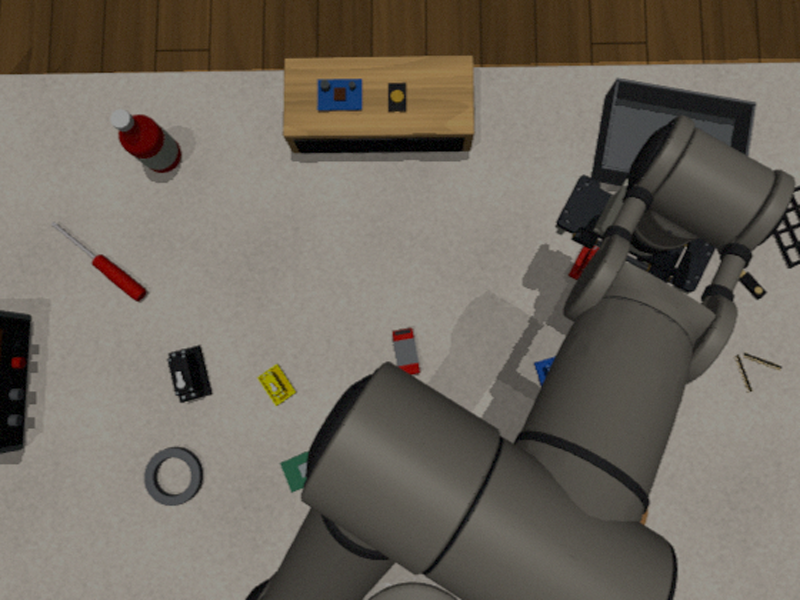

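View pics/scene2.png

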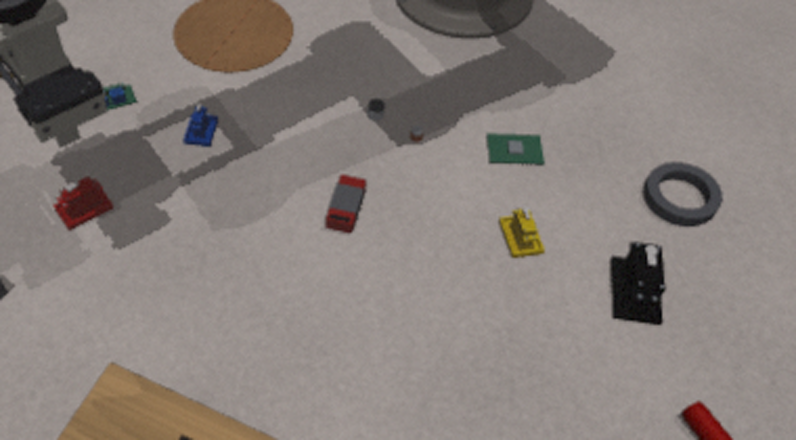

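The wrist view shows red centred in its tray at (282,198). The scene view shows all four upright in their trays. The battery pack is unmoved, at top view (405,351) against (407,351) at the start. The relay board is hidden in the top view but sits at its old place in the scene view. The gripper is clear of everything, so I'm handing in.

```bash
python3 -c "
from plant import manip
print(manip.job_done())"
```

```text
the job is handed in; nothing more can be done
None
```

All four servos are in the trays of their own colours, and I handed the job in at about 41 s of the 120 s. I gripped each servo across its width, lowered it until it seated on the tray floor, then released it and rose straight up.

**Servos:**
- Wrist pictures after each release show every servo upright, centred and aligned in its tray.
- Each one was released at the height expected for a servo sitting on the tray floor. Blue, red and black also showed a contact force, up to 18 N on blue. Yellow showed no force change and was judged seated because it stopped descending.
- I did not measure final positions or tilt numerically.

**Battery pack and relay board:** The battery pack is where it started in the top view, within about 2 mm·px scale. The arm hid the relay board in the final top view. I checked it only in the scene view, where it was partly hidden but looked unmoved.

**Disagreements along the way:**
- The wrist and top cameras differed by about 4° on the blue servo's angle, so I used a value near the wrist's.
- Lateral moves overshot by up to 7 mm, and I corrected them before each set-down.

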